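# Strap a spice jar into the jar-holding cradle

## Task

Gently lay the spice jar that is lying on the worktop into the V of the wooden jar cradle, lid towards the open end, and slide it along the V until its foot meets the upright end stop, holding it pressed there for a moment with about 5 N, never over 30 N. Let go of it, then swing the steel strap over the jar and press its end bar down with about 10 N for a moment so that it bears on the jar; never load the glass with over 45 N through the strap. Leave the strap closed and the other things where they are.

Things in the scene. Friction and masses are not known exactly. Their poses are not given: they have to be found in the camera images.
- lying_jar: the only spice jar lying on its side: cylinder with black lid, diameter 41 (radius 20.4), length 105, about 110 g. Origin: centre of its foot; its z axis runs along the jar to the lid (lid: z = 84 to 105). Lies on the worktop, axis 20 mm up, lid roughly towards the robot; rolls if nudged. Grip it across, at the middle or up to 15 mm nearer the lid.
- jar_foot (a point): centre of the jar's foot disc (the jar's origin)
- jar_lid (a point): centre of the lid's outer face, 105 mm from the foot along the jar's axis
- cradle: jar cradle, fixed: wooden base 165x100, top 14 mm up, with an aluminium V trough (x = -45 to 45 mm, outer width 35, narrower than the jar: fingers can straddle it; upper edges at z = 46). Origin at worktop height under the trough's middle; x along the V towards the stop, y left, z up. Seated jar axis: y = 0, z = 60 mm. The open end, for the lid, is -x, roughly towards the robot.
- v_seat (a point): on a seated jar's axis over the middle of the trough: cradle (0, 0, 60 mm)
- stop: upright wooden end stop, fixed during a run, 36 wide, top 74 mm above the worktop. Origin: bottom centre of its flat face, on the base; axes as the cradle (x points away from the jar). It is somewhere from 47 to 60 mm along the cradle's x. The jar's foot must rest against this face.
- strap (a joint): hinge of the strap, rad: 0 = lying flat on a properly seated jar, grows as it opens to the cradle's -y side (limit 2.3; -0.15 with no jar under it). Starts open at 1.9 to 2.15. The hinge is stiff (friction 0.1 N m), so the strap stays where it is left.
- strap_hinge (a point): point on the strap's hinge axis, cradle (32, -32, 55 mm); the axis runs along the cradle's x. Below it a wooden post, x = 22 to 42, y = -40 to -26 mm, 49 mm high: keep fingers that hold the jar at cradle x below 15 mm.
- strap_bar (a point): centre of the round cross bar at the strap's free end, 10 thick, 28 long along cradle x. The strap is a cranked steel band 16 wide. At joint q the bar is at y = 63 cos q - 30 sin q, z = 63 sin q + 30 cos q mm from the hinge; closed, 31 mm past the jar's axis, so a press on the bar reaches the jar about doubled. Push it over with shut fingers on its outer side, then press down from above.
- lemon: lemon, 78x55x56, bystander
- tin: low round food tin, diameter 75, 58 high, bystander
- peg: wooden clothes peg lying flat, 15x72x12, bystander
- bowl: white bowl, diameter 150, 67 high, bystander
- teaspoon: steel teaspoon 137 long, bystander
- standing_jar: spice jar standing upright, diameter 41, 105 high, bystander (not the one to use)
There are look-alikes about, which are no part of the job. What is shaped like the lying_jar but green is not meant.

How it is judged (in metres and radians):
On the way, in this order (a step that is already met when the one before it is completed fails the run):
1. the jar lies in the V, lid to the open end, and its foot is pressed on the stop with more than 2 N, strap still open (y of jar_foot in the frame of cradle between -0.003 and 0.003 m and z of jar_foot in the frame of cradle between 0.057 and 0.063 m and y of jar_lid in the frame of cradle between -0.003 and 0.003 m and z of jar_lid in the frame of cradle between 0.057 and 0.063 m and x of jar_foot in the frame of stop between -0.0025 and 0.002 m and contact force between lying_jar and stop above 2 N and value of joint strap above 0.5 rad), for 0.1 s.
2. the strap lies over the seated jar and is pressed on it with more than 6 N (y of jar_foot in the frame of cradle between -0.003 and 0.003 m and z of jar_foot in the frame of cradle between 0.057 and 0.063 m and y of jar_lid in the frame of cradle between -0.003 and 0.003 m and z of jar_lid in the frame of cradle between 0.057 and 0.063 m and x of jar_foot in the frame of stop between -0.0025 and 0.002 m and value of joint strap below 0.06 rad and contact force between strap and lying_jar above 6 N), for 0.2 s.
At the end, for the whole second after the job is handed in: The jar lies in the V, both ends of its axis within 3 mm of the V's centre line and seat height, its foot within 2.5 mm of the stop's face, lid at the open end; the strap lies on it (joint within 0.06 rad of 0); jar at rest and everything let go (y of jar_foot in the frame of cradle between -0.003 and 0.003 m and z of jar_foot in the frame of cradle between 0.057 and 0.063 m and y of jar_lid in the frame of cradle between -0.003 and 0.003 m and z of jar_lid in the frame of cradle between 0.057 and 0.063 m and x of jar_foot in the frame of stop between -0.0025 and 0.002 m and value of joint strap between -0.06 and 0.06 rad and linear speed of lying_jar below 0.01 m/s and contact force between the fingers and anything else below 0.1 N); the robot touches nothing.
It fails at once if the jar is pushed on the end stop with more than 30 N (contact force between lying_jar and stop above 30 N).
It fails at once if the strap is pressed on the jar with more than 45 N (contact force between strap and lying_jar above 45 N).
It fails at once if the jar is slammed or pressed into the cradle with more than 60 N (contact force between lying_jar and cradle above 60 N).
It fails at once if a bystander is moved by more than 30 mm (distance of any of lemon, tin, peg, bowl, teaspoon, standing_jar from where it was at the start of the episode above 0.03 m).
It also fails if it takes over 66 s, if anything falls off the work surface, if the arm or the gripper's body presses on something with over 40 N, if the wrist force passes 120 N, or if a joint passes its speed limit or range.

## Robot

A 6-joint arm with a two-finger parallel gripper is mounted at the origin on a cart in front of the work surface, level with it; the furniture and walls round the work are solid. World frame = base frame: x ahead of the robot, y to its left, z up, the work surface at z = 0. Lengths are in mm, angles in rad, forces in N, time in s.
With the tool pointing down it reaches from about 275 to 750 mm from the base axis. Payload 10.2 kg.
Tool frame: the origin (TCP) lies midway between the tips of the shut fingers; the grasp point (between the pads) lies 19 mm behind it (ctrl.tcp_to_grasp is the z of the grasp point in the tool frame, in mm); z points along the fingers, y is the direction in which the jaws open and shut (so a half turn about z gives the same grasp; the last joint's range is limited). The gripper opens to 85 mm and grips with 20 to 120 N. Pads are 22 mm wide; open, the fingers measure 114 mm over their backs; the gripper's body (76 mm by 85 mm) begins 54 mm behind the grasp point. The pads swing forward as they close: fully open they stand 13 mm farther back than shut.
Start: joints at [-1.462, 0.313, 1.498, -0, 1.331, -0.223], TCP at [171.004, -496.376, 231.294] pointing down, gripper open.
Joint ranges: [-2.94, 2.94], [-0.97, 2.17], [0.19, 2.56], [-1.23, 4.37], [0.02, 3.11], [-2.88, 2.88]. Speed limits (rad/s): [2.39, 2.39, 3.01, 3.14, 3.14, 3.14].

## Interface

Orientations are given as a unit quaternion [w, x, y, z].
In Python, from rig import sensors, capture, order, ctrl gives the robot as it stands. The module is installed in compiled form; this text tells all that it offers.
- The arm moves only by the tool play_rows, never from a script. Its argument "deltas" is a list of rows, each a list of 7 numbers: the shift along the world's x, y, z in units of 40 mm (1.0 is 40 mm), then the turn, a rotation vector about the world's x, y, z in units of 6 degrees (1.0 is 6 degrees), then the opening, from -1 (shut) to 1 (fully open). A call has 1 to 8 rows; each row shifts and turns the commanded pose from where the row before left it; what a row does not reach is not made up. A row lasts 1/12 s, in which the tool goes at most 41.7 mm and 7.16 degrees, less where a joint would pass 70% of its speed; a pose out of reach is approached as far as the arm can. A call is refused whole if a number of a shift passes 1 or a number of a turn 1, either way. A call with a gripper value outside its range is refused whole. The fingers move at their own pace and stop on an object; "squeeze" is the grip in N (left out, the last holds). Time passes only in rows, so rows that do not move let the fingers close. It gives the time, the measured TCP pose, the force and the opening at its end, in the units of the state.
- sensors.sense(): the state, without advancing time (a new reading comes with each control period).
- capture(name): name is "side" or "top" or "wrist"; returns a dict with "pixels" (400x640x3 uint8, red, green, blue), "z_map" (400x640 float32, mm along the optical axis (not along the pixel's ray), 0 where there is no reading), "fx", "fy", "cx", "cy" (pixels), "k1" (the pictures are not rectified: a ray, as slopes to the right and down, at radius r is drawn at 1 + k1 r^2 times it, then the intrinsics apply), "eye" and "rotation" of the camera in the world; the wrist camera has in their place "tool_from_camera" (4x4, takes a point from camera to tool coordinates, whose origin is the TCP and whose axes are the flange's). Camera axes: x right, y down, z forward; pixel columns grow to the right and rows downward; lengths in mm; the calibration is good to about 2 mm. A picture is of the moment at which its call begins: read the wrist's pose just before it.
- order.finish_job(): hands the job in, once; it reports no verdict.
The state is a dict: "time_s": time; "joints": joint angles; "dq": joint speeds; "tau": joint torques, N m; "eef_pos": TCP position; "ee_rot": TCP orientation; "force": force on the tool from outside, world axes, zero at the start; "wrist_torque": the same for the moment, N m; "grip_width": opening from 0.0 (shut) to 1.0 (fully open).
Only numpy, scipy, OpenCV 4.12 (cv2) and the standard library are available. Lean on these libraries where they do the work, as an engineer would, in place of code of your own. Each camera call takes 0.05 s, during which the arm holds its last target. There are 200 camera calls.

## Working session

There is one attempt and no reset: what is moved stays moved. The work goes in short steps, Python scripts to look and compute and a tool call to move; the robot and the scene stay as the last step left them, time stands still between calls to the robot, and variables do not carry over. Pictures are saved under pics/ and viewed, about 8 in all and at most 12, crops included, and the job is handed in when it is done.

Besides the shell and the picture viewer there is one more tool, called after "Call:" as name(argument=value, ...), one argument or row to a line, values as JSON. play_rows: Moves the arm, as the interface text tells. Its arguments: {"type":"object","properties":{"deltas":{"type":"array","items":{"type":"array","items":{"type":"number"}}},"squeeze":{"type":"number"}},"required":["deltas"]}

```bash
mkdir -p pics; cat > h.py <<'E'
import numpy as np, cv2
from rig import sensors, capture, order, ctrl
from scipy.spatial.transform import Rotation as R
def shot(n,save=None):
    s=sensors.sense(); c=capture(n)
    if n=="wrist":
        q=s["ee_rot"]; T=np.eye(4); T[:3,:3]=R.from_quat([q[1],q[2],q[3],q[0]]).as_matrix(); T[:3,3]=s["eef_pos"]
        M=T@np.array(c["tool_from_camera"]); c["eye"]=M[:3,3]; c["rotation"]=M[:3,:3]
    c["eye"]=np.array(c["eye"]);c["rotation"]=np.array(c["rotation"])
    if save: 
        cv2.imwrite(f"pics/{save}.png",c["pixels"][:,:,::-1]); np.save(f"pics/{save}.npy",c,allow_pickle=True)
    return c
def load(n): return np.load(f"pics/{n}.npy",allow_pickle=True).item()
def ray(c,u,v):
    d=np.array([(u-c["cx"])/c["fx"],(v-c["cy"])/c["fy"]]); p=d.copy()
    for _ in range(10): p=d/(1+c["k1"]*(p@p))
    return np.array([p[0],p[1],1.])
def pt(c,u,v,z=None):
    """z None: depth map; else intersect world plane z"""
    r=ray(c,u,v)
    if z is None: return c["eye"]+c["rotation"]@(r*c["z_map"][int(v),int(u)])
    d=c["rotation"]@r; return c["eye"]+d*(z-c["eye"][2])/d[2]
def proj(c,P):
    p=c["rotation"].T@(np.array(P)-c["eye"]); p=p[:2]/p[2]; p=p*(1+c["k1"]*(p@p))
    return p[0]*c["fx"]+c["cx"],p[1]*c["fy"]+c["cy"]
E
python3 - <<'E'
from h import *
for n in("top","side"):
    c=shot(n,n+"0"); print(n,c["eye"],c["rotation"].round(3).tolist(),c["fx"],c["k1"])
s=sensors.sense();print(s, ctrl.tcp_to_grasp)
E
```

```text
top [ 285.35820402  -12.11532442 1319.08314841] [-0.048, 0.713, -0.697, 0.054] 365.0308325856091 0.0009694562201674804
side [  502.32955505 -1307.43728731   617.07887351] [-0.553, 0.833, 0.023, -0.003] 478.63074923124645 -0.14327650033386707
{'time_s': 0.1, 'joints': array([-1.46239033e+00,  3.13410795e-01,  1.49835772e+00, -4.20002301e-06,
        1.33096478e+00, -2.23404647e-01]), 'dq': array([-2.75295708e-04, -1.35860544e-03, -1.04543259e-03, -3.05686666e-04,
       -8.11703662e-05, -1.29777588e-03]), 'tau': array([ 2.80715984e-03, -4.12897503e+01, -2.60139960e+01, -1.50366377e-04,
        3.03978559e-03,  3.96275993e-06]), 'eef_pos': array([ 170.98243028, -496.14468711,  230.78499881]), 'ee_rot': array([-5.69494596e-04,  9.86269007e-01,  1.65145755e-01,  3.07386942e-05]), 'force': array([-0.2344554 ,  0.88214843, -0.29891267]), 'wrist_torque': array([ 0.00920459, -0.00852779, -0.01703931]), 'grip_width': 0.9993510569913534} -18.700000000000003
```

View pics/top0.png

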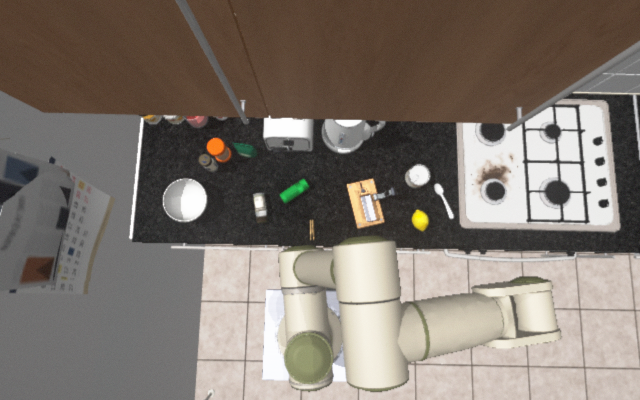

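The top view shows the jar lying near (260,207), the green look-alike at (294,190), the cradle at (366,203) and the strap sticking out to the right at (385,192). I'll fix the rotation (it's a quaternion) and enlarge.

```bash
sed -i 's|c\["rotation"\]=np.array(c\["rotation"\])|r=np.array(c["rotation"],float); c["rotation"]=r if r.ndim==2 else R.from_quat([r[1],r[2],r[3],r[0]]).as_matrix()|' h.py
python3 - <<'E'
from h import *
c=load("top0");r=c["rotation"];c["rotation"]=R.from_quat([r[1],r[2],r[3],r[0]]).as_matrix();np.save("pics/top0.npy",c,allow_pickle=True)
for u,v in[(260,195),(260,207),(260,217),(365,203),(350,182),(376,181),(356,226),(383,223),(389,192),(312,229),(290,240)]: print(u,v,pt(c,u,v).round(0))
a=c["pixels"][165:245,240:440,::-1]; cv2.imwrite("pics/crop1.png",cv2.resize(a,None,fx=4,fy=4,interpolation=cv2.INTER_CUBIC))
E
```

```text
260 195 [477. 187.  41.]
260 207 [433. 184.  47.]
260 217 [399. 184.  37.]
365 203 [ 457. -186.   37.]
350 182 [ 539. -135.   -3.]
376 181 [ 545. -231.   -2.]
356 226 [ 378. -159.   -2.]
383 223 [ 391. -257.   -2.]
389 192 [ 492. -262.   81.]
312 229 [363.   0.   9.]
290 240 [322.  78.  -2.]
```

View pics/crop1.png

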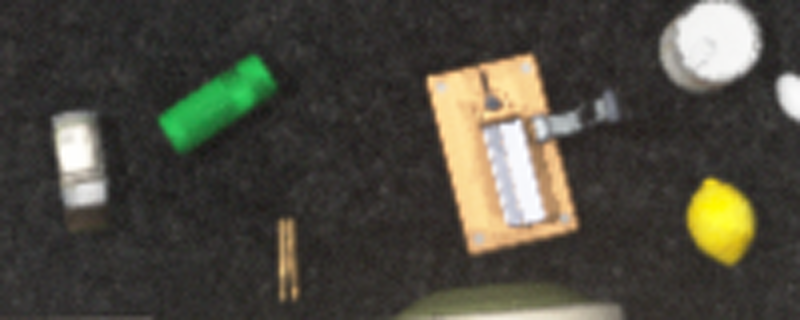

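The crop shows the jar (foot at top, lid at bottom, axis yaw about 4°) and the cradle with yaw about 13°, with the strap open to the right. Next I'll move to look at the cradle with the wrist camera.

Call:
play_rows(
  deltas=[
    [0.6, 0.75, 0.2, 0, 0, 0, 1],
    [0.6, 0.75, 0.2, 0, 0, 0, 1],
    [0.6, 0.75, 0.2, 0, 0, 0, 1],
    [0.6, 0.75, 0.2, 0, 0, 0, 1],
    [0.6, 0.75, 0.2, 0, 0, -0.2, 1],
    [0.6, 0.75, 0.2, 0, 0, -0.2, 1],
    [0.6, 0.75, 0.2, 0, 0, -0.2, 1],
    [0.6, 0.75, 0.2, 0, 0, -0.2, 1],
  ],
)

```text
time_s: 0.77
eef_pos: [363.7, -254.6, 295.6]
ee_rot: [-0.0, 0.992, 0.123, -0.0]
force: [0.3, 0.0, 0.6]
grip_width: 1.001
```

Call:
play_rows(
  deltas=[
    [0.2, 0.75, 0, 0, 0, 0, 1],
    [0.0, 0.75, 0, 0, 0, 0, 1],
    [0, 0, 0, 0, 0, 0, 1],
    [0, 0, 0, 0, 0, 0, 1],
  ],
)

```text
time_s: 1.1
eef_pos: [371.1, -195.4, 295.4]
ee_rot: [0.0, 0.992, 0.125, 0.0]
force: [1.1, -0.1, 0.6]
grip_width: 0.997
```

```bash
python3 - <<'E'
from h import *
s=sensors.sense();print(s["time_s"],s["eef_pos"],s["ee_rot"])
c=shot("wrist","w1");print(c["tool_from_camera"],c["fx"],c["k1"]);print(c["eye"])
E
```

```text
1.1 [ 371.11293011 -195.41785446  295.37718104] [1.43654308e-04 9.92175436e-01 1.24851441e-01 2.64864628e-05]
[[-1.20787404e-03 -9.63198420e-01 -2.68788661e-01  6.80016738e+01]
 [ 9.99999255e-01 -1.11584261e-03 -4.95167115e-04  8.45102563e-01]
 [ 1.77018343e-04 -2.68789059e-01  9.63199050e-01 -1.42930484e+02]
 [ 0.00000000e+00  0.00000000e+00  0.00000000e+00  1.00000000e+00]] 338.18819735528933 -0.011950917624967663
[ 437.19133373 -179.34946     438.30904044]
```

View pics/w1.png

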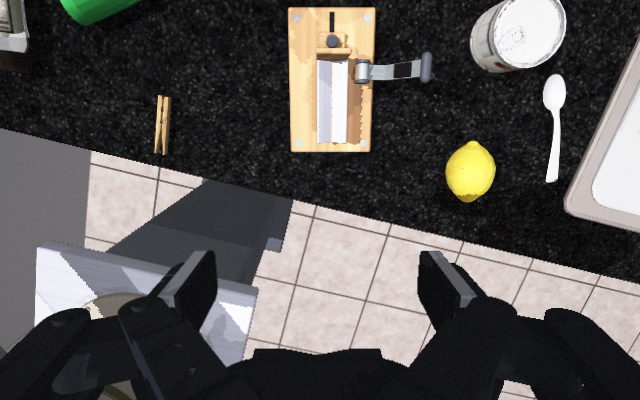

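The wrist view shows the cradle from (289,8) to (375,152), the stop near (333,42), the trough at x 316–350 and the strap bar at (426,67). I'll fit the base from the point cloud.

```bash
cat >> h.py <<'E'
def cloud(c):
    h,w=c["z_map"].shape; v,u=np.mgrid[:h,:w].astype(float)
    d=np.stack([(u-c["cx"])/c["fx"],(v-c["cy"])/c["fy"]],-1); p=d.copy()
    for _ in range(10): p=d/(1+c["k1"]*(p**2).sum(-1,keepdims=True))
    r=np.concatenate([p,np.ones((h,w,1))],-1)*c["z_map"][...,None]
    return c["eye"]+r@c["rotation"].T
E
python3 - <<'E'
from h import *
c=load("w1");P=cloud(c)
sub=np.zeros((400,640),bool);sub[3:165,280:385]=1
ok=sub&(c["z_map"]>0)
print("table z",np.median(P[30:150,220:280,2]))
m=ok&(P[...,2]>8)&(P[...,2]<19)
x=P[m][:,:2].astype(np.float32); r=cv2.minAreaRect(x);print(r, m.sum(), np.median(P[m][:,2]))
print(cv2.boxPoints(r).round(1))
b=cv2.boxPoints(r).mean(0); ang=np.deg2rad(13.4)
# yaw from long edge
bp=cv2.boxPoints(r);e=[bp[1]-bp[0],bp[2]-bp[1]];e=max(e,key=np.linalg.norm);e=e*np.sign(e[0]);yaw=np.arctan2(e[1],e[0]);print("yaw",np.rad2deg(yaw))
# colour-mask estimate with plane z=14: corners
Rz=np.array([[np.cos(yaw),np.sin(yaw)],[-np.sin(yaw),np.cos(yaw)]])
q=P.copy();q[...,:2]=(P[...,:2]-b)@Rz.T
for zl,zh,n in((40,48,"trough top"),(66,80,"stop/hinge")):
    mm=ok&(q[...,2]>zl)&(q[...,2]<zh)
    print(n,mm.sum(),np.percentile(q[mm],[1,5,50,95,99],axis=0).round(1).tolist())
for u,v in[(326,40),(333,33),(341,50),(333,50),(326,52),(340,36),(426,67),(426,58),(426,76),(362,71),(318,140),(348,142),(333,140)]: print(u,v,q[v,u].round(1),c["pixels"][v,u])
a=c["pixels"][0:165,270:440,::-1]; cv2.imwrite("pics/crop2.png",cv2.resize(a,None,fx=3.5,fy=3.5,interpolation=cv2.INTER_CUBIC))
E
```

```text
table z 0.3530014348370969
((463.3582763671875, -189.24301147460938), (162.68560791015625, 100.44491577148438), 14.164417266845703) 8262 14.28421933102399
[[ 372.2 -160.5]
 [ 396.8 -257.8]
 [ 554.5 -218. ]
 [ 529.9 -120.6]]
yaw 14.164414
trough top 1575 [[-65.7, -57.3, 40.1], [-61.2, -52.2, 40.4], [-13.2, -9.0, 44.1], [20.0, 15.8, 47.1], [25.0, 15.9, 47.8]]
stop/hinge 245 [[24.9, -17.1, 68.6], [25.0, -15.8, 69.5], [27.3, -0.0, 73.8], [30.2, 16.0, 75.2], [30.3, 17.0, 75.7]]
326 40 [45.4  5.9 26.1] [166 142 131]
333 33 [53.6 -2.1 20.8] [235 193 148]
341 50 [28.2 -8.  74.4] [249 222 169]
333 50 [28.2 -0.  74.3] [251 227 176]
326 52 [26.4  7.  73.8] [226 178 133]
340 36 [ 50.4 -10.1  21.2] [253 234 185]
426 67 [  9.6 -85.3 104.3] [127 128 145]
426 58 [ 17.5 -84.7 104. ] [138 141 155]
426 76 [  1.6 -85.5 105.8] [123 125 138]
362 71 [  9.6 -31.2  62. ] [241 244 246]
318 140 [-63.9  14.6  46.9] [244 244 250]
348 142 [-69.7 -22.9  14.1] [229 183 136]
333 140 [-65.   -3.1  35.7] [252 252 254]
```

View pics/crop2.png

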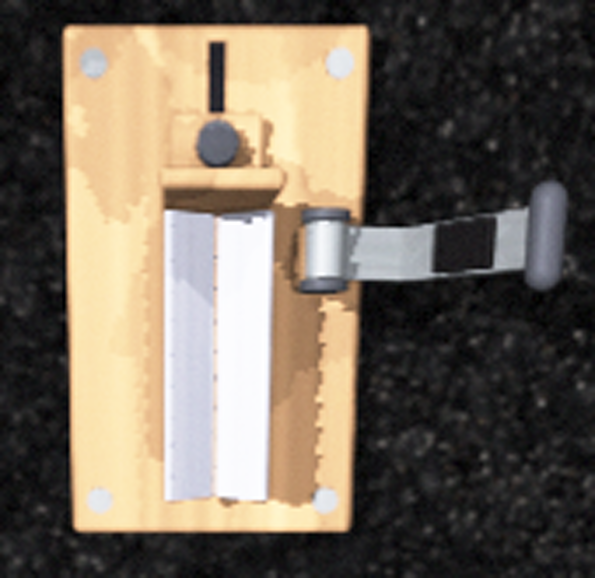

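```bash
python3 - <<'E'
from h import *
c=load("w1");b=np.array([463.36,-189.24]);yaw=np.deg2rad(14.16)
Rz=np.array([[np.cos(yaw),np.sin(yaw)],[-np.sin(yaw),np.cos(yaw)]])
def f(n,x,y,z):
    p=pt(c,270+x/3.5-.36,y/3.5-.36,z); print(n,(Rz@(p[:2]-b)).round(1),p.round(1))
for a in[("base TL",64,25,14),("base TR",368,25,14),("base BL",73,531,14),("base BR",353,531,14),("trough front L",164,499,46),("trough front R",270,501,46),("trough back R",272,212,46),("trough back L",166,212,46),("stop top edge L",163,188,74),("stop top edge R",282,188,74),
 ("stop back",222,168,74),("hinge front",325,292,58),("hinge back",325,208,58),("bar",545,236,105),("bar",545,182,105),("bar",545,290,105)]: f(*a)
E
```

```text
base TL [82.  48.9] [ 530.9 -121.8   14. ]
base TR [ 82.2 -49.2] [ 555.1 -216.8   14. ]
base BL [-81.5  49. ] [ 372.3 -161.7   14. ]
base BR [-81.3 -51.5] [ 397.1 -259.    14. ]
trough front L [-66.5  16.3] [ 394.9 -189.7   46. ]
trough front R [-67.1 -18.6] [ 402.8 -223.7   46. ]
trough back R [ 21.9 -17. ] [ 488.8 -200.3   46. ]
trough back L [21.8 15.9] [ 480.7 -168.5   46. ]
stop top edge L [25.1 16.8] [ 483.6 -166.9   74. ]
stop top edge R [ 25.2 -17.3] [ 492.  -199.9   74. ]
stop back [30.4 -0.1] [ 492.9 -181.8   74. ]
hinge front [ -2.3 -32.7] [ 469.2 -221.5   58. ]
hinge back [ 21.7 -31.8] [ 492.2 -214.8   58. ]
bar [  9.5 -84.4] [ 493.2 -268.8  105. ]
bar [ 22.8 -83.3] [ 505.9 -264.4  105. ]
bar [ -4.1 -85.6] [ 480.3 -273.2  105. ]
```

Cradle origin comes out at about (441.8, −195.4), yaw about 14.55°, with the stop face at about 47.5 mm and the strap at about 1.96 rad. Now the jar.

Call:
play_rows(
  deltas=[
    [0, 1, 0, 0, 0, -0.2, 1],
    [0, 1, 0, 0, 0, -0.2, 1],
    [0, 1, 0, 0, 0, -0.2, 1],
    [0, 1, 0, 0, 0, -0.2, 1],
    [0, 1, 0, 0, 0, -0.2, 1],
    [0, 1, 0, 0, 0, -0.2, 1],
    [0, 1, 0, 0, 0, -0.2, 1],
    [0, 1, 0, 0, 0, -0.2, 1],
  ],
)

```text
time_s: 1.82
eef_pos: [371.1, 124.7, 295.3]
ee_rot: [0.0, 0.999, 0.039, 0.0]
force: [0.9, 0.4, -0.3]
grip_width: 1.001
```

Call:
play_rows(
  deltas=[
    [-0.2, 1, 0, 0, 0, 0, 1],
    [0, 0.5, -0.5, 0, 0, 0, 1],
    [0, 0, -0.5, 0, 0, 0, 1],
    [0, 0, 0, 0, 0, 0, 1],
    [0, 0, 0, 0, 0, 0, 1],
  ],
)

```text
time_s: 2.23
eef_pos: [363.3, 182.9, 255.1]
ee_rot: [0.0, 0.999, 0.04, -0.001]
force: [-0.3, 0.6, -0.5]
grip_width: 1.003
```

```bash
python3 - <<'E'
from h import *
s=sensors.sense();print(s["time_s"],s["eef_pos"],s["ee_rot"])
c=shot("wrist","w2");P=cloud(c)
m=(P[...,2]>12)&(P[...,2]<60)&(abs(P[...,0]-433)<90)&(abs(P[...,1]-185)<50)
n,l,st,ce=cv2.connectedComponentsWithStats(m.astype(np.uint8));print(st,ce)
k=1+np.argmax(st[1:,4]);m=l==k
x=P[m][:,:2].astype(np.float32);r=cv2.minAreaRect(x);print(r,cv2.boxPoints(r).round(1).tolist(),np.percentile(P[m][:,2],[1,50,95,99]))
ys,xs=np.where(m);y0,y1,x0,x1=max(ys.min()-20,0),ys.max()+20,xs.min()-30,xs.max()+30;print(y0,x0)
cv2.imwrite("pics/crop3.png",cv2.resize(c["pixels"][y0:y1,x0:x1,::-1],None,fx=4,fy=4,interpolation=cv2.INTER_CUBIC))
E
```

```text
2.2333 [363.31526791 182.91320977 255.06943405] [ 2.52757696e-04  9.99210567e-01  3.97152006e-02 -9.38955649e-04]
[[     0      0    640    400 252031]
 [   293     42     47    108   3969]] [[319.54946812 201.14840238]
 [316.35878055  94.82665659]]
((436.6111145019531, 188.33815002441406), (104.96521759033203, 40.7875862121582), 10.013650894165039) [[381.3999938964844, 199.3000030517578], [388.5, 159.10000610351562], [491.79998779296875, 177.39999389648438], [484.70001220703125, 217.5]] [22.84837459 38.51970249 41.73975439 42.54310367]
22 263
```

View pics/crop3.png

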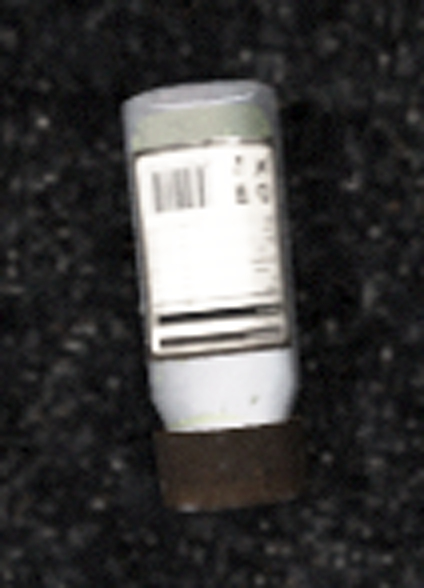

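The jar lies with its foot at top (crop y≈85) and lid at bottom (y≈500). The fit gives centre (436.6, 188.3), yaw 10.0° and 105×40.8 mm, which matches the stated size. I'll grip 8 mm lid-wards.

Call:
play_rows(
  deltas=[
    [0.8, 0.1, -0.5, 0, 0, 0.45, 1],
    [0.83, 0, -0.5, 0, 0, 0.46, 1],
    [0, 0, -0.9, 0, 0, 0, 1],
    [0, 0, -0.9, 0, 0, 0, 1],
    [0, 0, -0.9, 0, 0, 0, 1],
    [0, 0, -0.9, 0, 0, 0, 1],
    [0, 0, -0.7, 0, 0, 0, 1],
    [0, 0, 0, 0, 0, 0, 1],
  ],
  squeeze=25,
)

```text
time_s: 2.95
eef_pos: [426.9, 186.1, 40.1]
ee_rot: [0.0, 0.996, 0.087, -0.003]
force: [-1.5, -0.1, -1.6]
grip_width: 1.004
```

```bash
python3 - <<'E'
from h import *
s=sensors.sense();q=s["ee_rot"];print(s["time_s"],s["eef_pos"],q,np.rad2deg(2*np.arctan2(q[2],q[1])))
E
```

```text
2.95 [426.875589   186.13868362  40.05057251] [ 2.80150654e-04  9.96234493e-01  8.66306482e-02 -3.44775830e-03] 9.939659752819903
```

Call:
play_rows(
  deltas=[
    [0.03, 0.01, -0.4, 0, 0, 0, 1],
    [0, 0, -0.35, 0, 0, 0, 1],
    [0, 0, -0.18, 0, 0, 0, 1],
    [0, 0, 0, 0, 0, 0, 0.3],
    [0, 0, 0, 0, 0, 0, 0.1],
    [0, 0, 0, 0, 0, 0, 0],
    [0, 0, 0, 0, 0, 0, -0.1],
    [0, 0, 0, 0, 0, 0, -0.2],
  ],
)

```text
time_s: 3.62
eef_pos: [430.2, 188.2, 7.3]
ee_rot: [-0.0, 0.996, 0.088, 0.001]
force: [-1.2, 0.5, 7.2]
grip_width: 0.469
```

Call:
play_rows(
  deltas=[
    [0, 0, 0, 0, 0, 0, -0.3],
    [0, 0, 0, 0, 0, 0, -0.4],
    [0, 0, 0, 0, 0, 0, -0.6],
    [0, 0, 0, 0, 0, 0, -0.8],
    [0, 0, 0, 0, 0, 0, -1],
    [0, 0, 0, 0, 0, 0, -1],
  ],
)

```text
time_s: 4.12
eef_pos: [430.2, 188.2, 7.4]
ee_rot: [-0.0, 0.996, 0.088, 0.001]
force: [-2.1, -0.8, 7.2]
grip_width: 0.471
```

Call:
play_rows(
  deltas=[
    [0, 0, 0.2, 0, 0, 0, -1],
    [0, 0, 0.5, 0, 0, 0, -1],
    [0, 0, 0.8, 0, 0, 0, -1],
    [0, 0, 0.8, 0, 0, 0, -1],
    [0, 0, 0.8, 0, 0, 0, -1],
    [0, 0, 0.8, 0, 0, 0, -1],
    [0, 0, 0.4, 0, 0, 0, -1],
    [0, 0, 0, 0, 0, 0, -1],
  ],
  squeeze=40,
)

```text
time_s: 4.78
eef_pos: [430.8, 188.3, 182.4]
ee_rot: [-0.0, 0.996, 0.088, 0.004]
force: [0.3, -0.3, -1.0]
grip_width: 0.461
```

Call:
play_rows(
  deltas=[
    [0, 0, 0, 0, 0, 0, -1],
    [0, 0, 0, 0, 0, 0, -1],
  ],
)

```text
time_s: 4.95
eef_pos: [428.7, 187.9, 177.2]
ee_rot: [0.0, 0.996, 0.088, -0.001]
force: [0.8, -0.6, -1.3]
grip_width: 0.464
```

```bash
python3 - <<'E'
from h import *
s=sensors.sense();q=s["ee_rot"];print(s["time_s"],s["eef_pos"],s["force"],s["wrist_torque"],s["grip_width"],np.rad2deg(2*np.arctan2(q[2],q[1])))
c=shot("wrist","w3");P=cloud(c)
cv2.imwrite("pics/w3v.png",c["pixels"][:,:,::-1])
# jar points in tool frame
q=R.from_quat([q[1],q[2],q[3],q[0]]).as_matrix();T=(P-s["eef_pos"])@q
m=(c["z_map"]>0)&(T[...,2]>-60)&(T[...,2]<10)&(abs(T[...,1])<24)&(T[...,0]>-90)&(T[...,0]<90)
x=T[m];print(m.sum(),np.percentile(x,[1,50,99],axis=0).round(1))
for a in range(-50,70,10):
    k=(x[:,0]>a)&(x[:,0]<a+10)
    if k.sum()>20: print(a,k.sum(),np.percentile(x[k][:,2],[2,10]).round(1),np.percentile(x[k][:,1],[2,98]).round(1), x[k][:,0].max())
E
```

```text
4.95 [428.72575473 187.91349722 177.22896343] [ 0.80390695 -0.58280915 -1.33612304] [0.0207684  0.01014141 0.0592884 ] 0.4643448338573339 10.071288071418818
25104 [[-26.1 -22.8 -55.3]
 [ 16.7   0.5 -31.6]
 [ 58.3  22.9  -2.5]]
-40 45 [-23.5 -22.6] [-18.7  19.9] -30.004758773220214
-30 1428 [-32.8 -31.4] [-18.4  19.8] -20.00480066506052
-20 1799 [-34.8 -33.5] [-18.8  20.2] -10.001323362447762
-10 2754 [-40.  -38.5] [-19.9  21.5] -0.005925507823082542
0 3261 [-42.1 -39.2] [-20.6  22.2] 9.999619968210904
10 4088 [-57.7 -52.3] [-23.6  23.6] 19.985798716897246
20 2622 [-34.6 -34. ] [-16.9  18.8] 29.993463118340923
30 2802 [-34.7 -34. ] [-16.7  18.9] 39.99999554496517
40 3063 [-34.5 -33.7] [-16.8  19.3] 49.996176706089514
50 3242 [-33.6 -32.9] [-16.8  19.1] 58.811994790076554
```

View pics/w3v.png

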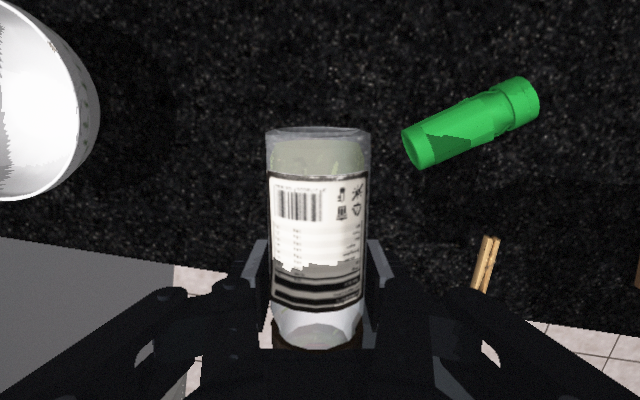

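The picture shows the jar gripped level, foot ahead at row 130, lid back under the gripper. In the tool frame its foot is at x ≈ 58.8, axis y ≈ 1, z ≈ −14. I'll carry it over the cradle, leaving a gap of about 6 mm to the stop.

Call:
play_rows(
  deltas=[
    [0, -0.4, 0, 0, 0, 0.1, -1],
    [0, -0.8, 0, 0, 0, 0.1, -1],
    [0, -0.9, 0, 0, 0, 0.1, -1],
    [0, -0.9, 0, 0, 0, 0.1, -1],
    [0, -0.9, 0, 0, 0, 0.1, -1],
    [0, -0.9, 0, 0, 0, 0.1, -1],
    [0, -0.9, 0, 0, 0, 0.1, -1],
    [0, -0.9, 0, 0, 0, 0.05, -1],
  ],
)

```text
time_s: 5.67
eef_pos: [428.5, -77.5, 177.1]
ee_rot: [-0.001, 0.992, 0.127, -0.001]
force: [0.1, -0.1, -1.2]
grip_width: 0.465
```

Call:
play_rows(
  deltas=[
    [0, -0.9, 0, 0, 0, 0, -1],
    [0, -0.9, 0, 0, 0, 0, -1],
    [-0.05, -0.8, 0, 0, 0, 0, -1],
    [-0.05, -0.46, 0, 0, 0, 0, -1],
    [0, 0, -0.5, 0, 0, 0, -1],
    [0, 0, -0.5, 0, 0, 0, -1],
    [0, 0, 0, 0, 0, 0, -1],
    [0, 0, 0, 0, 0, 0, -1],
  ],
)

```text
time_s: 6.33
eef_pos: [424.8, -197.9, 137.1]
ee_rot: [-0.001, 0.992, 0.127, -0.001]
force: [0.1, -0.3, -0.4]
grip_width: 0.461
```

```bash
cat > st.py <<'E'
from h import *
s=sensors.sense();q=s["ee_rot"];p=s["eef_pos"]
y=np.deg2rad(14.55);O=np.array([441.8,-195.4]);d=p[:2]-O
print("t",s["time_s"],"tcp",p.round(1),"F",s["force"].round(1),"w",round(s["grip_width"],3),"yaw",np.rad2deg(2*np.arctan2(q[2],q[1])).round(2),"tilt",(R.from_quat([q[1],q[2],q[3],q[0]]).as_matrix()[:2,2]).round(4))
u=np.array([np.cos(y),np.sin(y)]);v=np.array([-u[1],u[0]])
print("in cradle",round(d@u,1),round(d@v,1),"F along u,v",round(s["force"][:2]@u,2),round(s["force"][:2]@v,2))
E
python3 st.py; python3 - <<'E'
from h import *
c=shot("side","s1");a=proj(c,(441.8,-195.4,60));print(a)
x,y=int(a[0]),int(a[1]);cv2.imwrite("pics/s1c.png",cv2.resize(c["pixels"][max(y-60,0):y+40,x-80:x+80,::-1],None,fx=5,fy=5,interpolation=cv2.INTER_CUBIC))
E
```

```text
t 6.3333 tcp [ 424.8 -197.9  137.1] F [ 0.1 -0.3 -0.4] w 0.461 yaw 14.57 tilt [-0.0027  0.0022]
in cradle -17.1 1.9 F along u,v 0.05 -0.34
(np.float64(301.22160998026783), np.float64(228.89103880975824))
```

View pics/s1c.png

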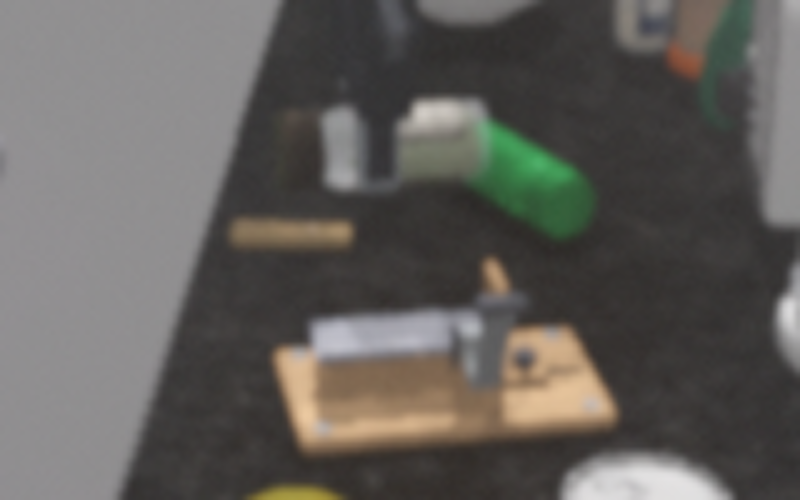

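The side view shows the level jar above the cradle, lid end to the left (open end), with the strap standing open. Descending.

Call:
play_rows(
  deltas=[
    [0, -0.02, -0.5, 0, 0, 0, -1],
    [0, 0, -0.6, 0, 0, 0, -1],
    [0, 0, -0.5, 0, 0, 0, -1],
    [0, 0, -0.3, 0, 0, 0, -1],
    [0, 0, -0.1, 0, 0, 0, -1],
    [0, 0, -0.05, 0, 0, 0, -1],
    [0, 0, 0, 0, 0, 0, -1],
    [0, 0, 0, 0, 0, 0, -1],
  ],
)

```text
time_s: 7.05
eef_pos: [426.0, -199.5, 57.1]
ee_rot: [0.001, 0.992, 0.127, 0.001]
force: [0.3, -0.1, -0.3]
grip_width: 0.463
```

```bash
python3 st.py
```

```text
t 7.05 tcp [ 426.  -199.5   57.1] F [ 0.3 -0.1 -0.3] w 0.463 yaw 14.58 tilt [ 0.0015 -0.0012]
in cradle -16.4 -0.0 F along u,v 0.27 -0.19
```

Call:
play_rows(
  deltas=[
    [-0.02, 0.02, -0.05, 0, 0, 0, -1],
    [0, 0, -0.05, 0, 0, 0, -1],
    [0, 0, -0.05, 0, 0, 0, -1],
    [0, 0, 0, 0, 0, 0, -1],
    [0, 0, 0, 0, 0, 0, -1],
    [0, 0, 0, 0, 0, 0, -1],
  ],
)

```text
time_s: 7.55
eef_pos: [424.6, -198.4, 50.2]
ee_rot: [0.0, 0.992, 0.127, 0.0]
force: [0.4, -0.0, -0.4]
grip_width: 0.458
```

```bash
python3 st.py
```

```text
t 7.55 tcp [ 424.6 -198.4   50.2] F [ 0.4 -0.  -0.4] w 0.458 yaw 14.57 tilt [ 0.0001 -0.0001]
in cradle -17.4 1.4 F along u,v 0.4 -0.13
```

Call:
play_rows(
  deltas=[
    [0, 0, -0.04, 0, 0, 0, -1],
    [0, 0, -0.03, 0, 0, 0, -1],
    [0, 0, 0, 0, 0, 0, -1],
    [0, 0, 0, 0, 0, 0, -1],
    [0, 0, 0, 0, 0, 0, -1],
  ],
)

```text
time_s: 7.97
eef_pos: [424.7, -198.5, 47.3]
ee_rot: [0.0, 0.992, 0.127, 0.0]
force: [-0.5, -1.7, -0.8]
grip_width: 0.462
```

```bash
python3 st.py
```

```text
t 7.9667 tcp [ 424.7 -198.5   47.3] F [-0.5 -1.7 -0.8] w 0.462 yaw 14.56 tilt [ 0.0004 -0.0003]
in cradle -17.3 1.2 F along u,v -0.86 -1.48
```

Call:
play_rows(
  deltas=[
    [0, 0, -0.02, 0, 0, 0, -1],
    [0, 0, 0, 0, 0, 0, -1],
    [0, 0, 0, 0, 0, 0, -1],
    [0, 0, 0, 0, 0, 0, -1],
  ],
)

```text
time_s: 8.3
eef_pos: [424.9, -198.7, 47.1]
ee_rot: [0.0, 0.992, 0.127, 0.0]
force: [-1.8, -1.2, 7.7]
grip_width: 0.459
```

```bash
python3 st.py
```

```text
t 8.3 tcp [ 424.9 -198.7   47.1] F [-1.8 -1.2  7.7] w 0.459 yaw 14.57 tilt [ 0.0007 -0.0008]
in cradle -17.2 1.0 F along u,v -2.03 -0.68
```

Seated with about 8 N at TCP z = 47.1, as predicted. Sliding towards the stop.

Call:
play_rows(
  deltas=[
    [0.03, 0.008, 0, 0, 0, 0, -1],
    [0.03, 0.008, 0, 0, 0, 0, -1],
    [0.03, 0.008, 0, 0, 0, 0, -1],
    [0, 0, 0, 0, 0, 0, -1],
    [0, 0, 0, 0, 0, 0, -1],
  ],
)

```text
time_s: 8.72
eef_pos: [427.8, -198.0, 47.1]
ee_rot: [0.0, 0.992, 0.127, -0.0]
force: [-7.9, -3.9, 10.2]
grip_width: 0.465
```

```bash
python3 st.py
```

```text
t 8.7167 tcp [ 427.8 -198.    47.1] F [-7.9 -3.9 10.2] w 0.465 yaw 14.58 tilt [-0.0009 -0.001 ]
in cradle -14.2 1.0 F along u,v -8.6 -1.84
```

Call:
play_rows(
  deltas=[
    [0.015, 0.004, 0, 0, 0, 0, -1],
    [0, 0, 0, 0, 0, 0, -1],
    [0, 0, 0, 0, 0, 0, -1],
    [0, 0, 0, 0, 0, 0, -1],
  ],
)

```text
time_s: 9.05
eef_pos: [428.3, -197.9, 47.0]
ee_rot: [0.0, 0.992, 0.127, -0.001]
force: [-8.1, -3.6, 8.4]
grip_width: 0.459
```

```bash
python3 st.py
```

```text
t 9.05 tcp [ 428.3 -197.9   47. ] F [-8.1 -3.6  8.4] w 0.459 yaw 14.58 tilt [-0.0012 -0.0009]
in cradle -13.7 1.0 F along u,v -8.73 -1.43
```

Sliding friction is about 8.7 N with the 8 to 10 N down-load, so I'll relieve the down-load a little and go on.

Call:
play_rows(
  deltas=[
    [0, 0, 0.016, 0, 0, 0, -1],
    [0, 0, 0, 0, 0, 0, -1],
    [0.015, 0.004, 0, 0, 0, 0, -1],
    [0, 0, 0, 0, 0, 0, -1],
    [0, 0, 0, 0, 0, 0, -1],
  ],
)

```text
time_s: 9.47
eef_pos: [429.5, -197.4, 47.3]
ee_rot: [0.0, 0.992, 0.127, 0.0]
force: [-2.4, -3.3, 3.4]
grip_width: 0.462
```

```bash
python3 st.py
```

```text
t 9.4667 tcp [ 429.5 -197.4   47.3] F [-2.4 -3.3  3.4] w 0.462 yaw 14.58 tilt [ 0.0003 -0.0006]
in cradle -12.4 1.2 F along u,v -3.17 -2.56
```

Call:
play_rows(
  deltas=[
    [0.015, 0.004, 0, 0, 0, 0, -1],
    [0, 0, 0, 0, 0, 0, -1],
    [0, 0, 0, 0, 0, 0, -1],
  ],
)

```text
time_s: 9.72
eef_pos: [430.2, -197.2, 47.3]
ee_rot: [0.0, 0.992, 0.127, 0.0]
force: [-2.0, -4.4, 3.1]
grip_width: 0.463
```

```bash
python3 st.py
```

```text
t 9.7167 tcp [ 430.2 -197.2   47.3] F [-2.  -4.4  3.1] w 0.463 yaw 14.58 tilt [ 0.0004 -0.0006]
in cradle -11.7 1.2 F along u,v -3.04 -3.73
```

Call:
play_rows(
  deltas=[
    [0.012, -0.004, 0, 0, 0, 0, -1],
    [0, 0, 0, 0, 0, 0, -1],
    [0, 0, 0, 0, 0, 0, -1],
  ],
)

```text
time_s: 9.97
eef_pos: [430.5, -197.2, 47.2]
ee_rot: [0.0, 0.992, 0.127, 0.0]
force: [-1.5, -3.6, 3.9]
grip_width: 0.459
```

```bash
python3 st.py
```

```text
t 9.9667 tcp [ 430.5 -197.2   47.2] F [-1.5 -3.6  3.9] w 0.459 yaw 14.57 tilt [ 0.0001 -0.0002]
in cradle -11.4 1.1 F along u,v -2.41 -3.12
```

Call:
play_rows(
  deltas=[
    [0.012, 0.0, 0, 0, 0, 0, -1],
    [0, 0, 0, 0, 0, 0, -1],
    [0, 0, 0, 0, 0, 0, -1],
  ],
)

```text
time_s: 10.22
eef_pos: [430.5, -197.2, 47.1]
ee_rot: [-0.0, 0.992, 0.127, -0.001]
force: [-5.9, -5.6, 5.8]
grip_width: 0.462
```

```bash
python3 st.py
```

```text
t 10.2167 tcp [ 430.5 -197.2   47.1] F [-5.9 -5.6  5.8] w 0.462 yaw 14.58 tilt [-0.0011  0.    ]
in cradle -11.3 1.1 F along u,v -7.13 -3.95
```

The jar has stopped at −11.3 mm, exactly as predicted, so it is against the stop. A bit more push, then hold.

Call:
play_rows(
  deltas=[
    [0.009, -0.001, 0, 0, 0, 0, -1],
    [0, 0, 0, 0, 0, 0, -1],
    [0, 0, 0, 0, 0, 0, -1],
    [0, 0, 0, 0, 0, 0, -1],
    [0, 0, 0, 0, 0, 0, -1],
  ],
)

```text
time_s: 10.63
eef_pos: [430.6, -197.2, 47.2]
ee_rot: [-0.0, 0.992, 0.127, -0.001]
force: [-8.1, -4.4, 5.9]
grip_width: 0.462
```

```bash
python3 st.py
```

```text
t 10.6333 tcp [ 430.6 -197.2   47.2] F [-8.1 -4.4  5.9] w 0.462 yaw 14.59 tilt [-0.0018  0.0002]
in cradle -11.3 1.1 F along u,v -8.93 -2.28
```

Call:
play_rows(
  deltas=[
    [0.012, 0.0, 0.005, 0, 0, 0, -1],
    [0, 0, 0, 0, 0, 0, -1],
    [0, 0, 0, 0, 0, 0, -1],
    [0, 0, 0, 0, 0, 0, -1],
    [0, 0, 0, 0, 0, 0, -1],
  ],
)

```text
time_s: 11.05
eef_pos: [430.6, -197.1, 47.1]
ee_rot: [-0.0, 0.992, 0.127, -0.001]
force: [-10.9, -6.2, 6.2]
grip_width: 0.461
```

```bash
python3 st.py
```

```text
t 11.05 tcp [ 430.6 -197.1   47.1] F [-10.9  -6.2   6.2] w 0.461 yaw 14.6 tilt [-0.0031  0.0005]
in cradle -11.3 1.1 F along u,v -12.13 -3.23
```

About 12 N total, of which at most 6 N is friction, so the stop is loaded with roughly 6 to 12 N. Releasing gently.

Call:
play_rows(
  deltas=[
    [0, 0, 0, 0, 0, 0, -1],
    [0, 0, 0, 0, 0, 0, -0.05],
    [0, 0, 0, 0, 0, 0, 0.0],
    [0, 0, 0, 0, 0, 0, 0.1],
    [0, 0, 0, 0, 0, 0, 0.3],
    [0, 0, 0, 0, 0, 0, 0.6],
    [0, 0, 0, 0, 0, 0, 1],
    [0, 0, 0, 0, 0, 0, 1],
  ],
  squeeze=20,
)

```text
time_s: 11.72
eef_pos: [431.8, -197.0, 47.3]
ee_rot: [-0.0, 0.992, 0.127, 0.0]
force: [-0.2, 0.8, -0.1]
grip_width: 0.999
```

```bash
python3 st.py
```

```text
t 11.7167 tcp [ 431.8 -197.    47.3] F [-0.2  0.8 -0.1] w 0.999 yaw 14.58 tilt [0.     0.0002]
in cradle -10.0 1.0 F along u,v -0.05 0.81
```

Call:
play_rows(
  deltas=[
    [0, 0, 0.3, 0, 0, 0, 1],
    [0, 0, 0.7, 0, 0, 0, 1],
    [0, 0, 0.9, 0, 0, 0, 1],
    [0, 0, 0.9, 0, 0, 0, 1],
    [0, 0, 0.9, 0, 0, 0, 1],
    [-0.7, -0.2, 0.7, 0, 0, 0, 1],
    [-0.6, -0.15, 0.3, 0, 0, 0, 1],
    [0, 0, 0, 0, 0, 0, 1],
  ],
)

```text
time_s: 12.38
eef_pos: [378.3, -212.2, 238.3]
ee_rot: [0.002, 0.992, 0.126, 0.001]
force: [0.1, 0.6, -0.0]
grip_width: 1.002
```

Call:
play_rows(
  deltas=[
    [0, 0, 0, 0, 0, 0, 1],
    [0, 0, 0, 0, 0, 0, 1],
  ],
)

```text
time_s: 12.55
eef_pos: [379.9, -210.9, 234.9]
ee_rot: [-0.0, 0.992, 0.127, -0.0]
force: [-0.1, 0.7, -1.1]
grip_width: 1.004
```

```bash
python3 st.py; python3 - <<'E'
from h import *
c=shot("wrist","w4");P=cloud(c);y=np.deg2rad(14.55);O=np.array([441.8,-195.4])
M=np.array([[np.cos(y),np.sin(y)],[-np.sin(y),np.cos(y)]]);q=P.copy();q[...,:2]=(P[...,:2]-O)@M.T
for a in range(-60,50,10):
    k=(q[...,0]>a)&(q[...,0]<a+10)&(abs(q[...,1])<24)&(q[...,2]>62)&(q[...,2]<95)&(c["z_map"]>0)
    if k.sum()>10: print(a,k.sum(),np.percentile(q[k][:,2],[50,90,98]).round(1),np.percentile(q[k][:,1],[2,98]).round(1))
k=(abs(q[...,1])<12)&(q[...,2]>62)&(q[...,2]<95);print(np.percentile(q[k][:,0],[.5,99.5]))
k=(q[...,1]<-55)&(q[...,1]>-110)&(q[...,2]>70)&(q[...,2]<130)&(abs(q[...,0]-32)<30);print("bar",np.percentile(q[k],[2,50,98],axis=0).round(1))
a,b=proj(c,(441.8,-195.4,60));a,b=int(a),int(b);print(a,b)
cv2.imwrite("pics/w4c.png",cv2.resize(c["pixels"][max(0,b-120):b+100,a-90:a+120,::-1],None,fx=2.7,fy=2.7,interpolation=cv2.INTER_CUBIC))
E
```

```text
t 12.55 tcp [ 379.9 -210.9  234.9] F [-0.1  0.7 -1.1] w 1.004 yaw 14.55 tilt [-0.0003  0.0007]
in cradle -63.8 0.5 F along u,v 0.08 0.7
-60 339 [77.8 80.5 81.3] [-17.9  19.3]
-50 476 [78.1 80.9 81.5] [-18.6  19.7]
-40 450 [76.8 79.9 81.3] [-17.5  18.9]
-30 497 [78.1 80.4 81.6] [-18.2  19.6]
-20 496 [78.7 80.9 81.5] [-18.4  19.3]
-10 520 [78.9 81.3 82.1] [-19.   19.5]
0 561 [78.8 81.2 82. ] [-17.9  19.2]
10 542 [78.7 81.4 82.3] [-18.7  19. ]
20 571 [79.1 81.2 82.2] [-19.2  18.7]
30 569 [78.3 80.8 81.6] [-19.   18.5]
40 549 [75.3 80.  80.7] [-18.3  18.5]
[-56.9149546   53.05618954]
bar [[ 19.8 -89.2  70.9]
 [ 31.8 -80.5  94.2]
 [ 43.6 -66.9 105.7]]
316 107
```

View pics/w4c.png

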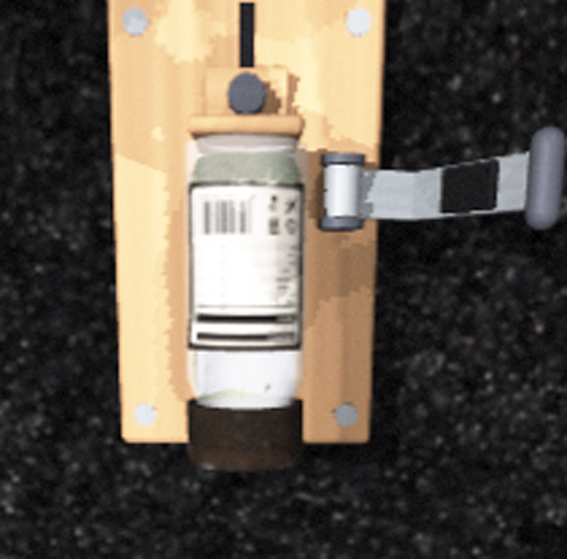

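The picture shows the jar in the V with its foot at the stop (crop y≈135) and lid at the open end. The cloud gives jar y ≈ 0.4, top z ≈ 81 and lid end at −57, so it is properly seated. Now going to the strap's outer side with shut fingers.

Call:
play_rows(
  deltas=[
    [0.6, -0.46, 0, 0, 0, 0, -1],
    [0.8, -0.6, 0, 0, 0, 0, -1],
    [0.8, -0.6, 0, 0, 0, 0, -1],
    [0.88, -0.66, 0, 0, 0, 0, -1],
    [0, 0, -0.5, 0, 0, 0, -1],
    [0, 0, -0.8, 0, 0, 0, -1],
    [0, 0, -0.8, 0, 0, 0, -1],
    [0, 0, 0, 0, 0, 0, -1],
  ],
  squeeze=30,
)

```text
time_s: 13.27
eef_pos: [499.4, -300.0, 144.0]
ee_rot: [-0.005, 0.992, 0.127, -0.004]
force: [0.0, 0.3, 0.0]
grip_width: 0.001
```

Call:
play_rows(
  deltas=[
    [0, 0, -0.8, 0, 0, 0, -1],
    [0, 0, -0.6, 0, 0, 0, -1],
    [0, 0, 0, 0, 0, 0, -1],
    [0, 0, 0, 0, 0, 0, -1],
    [0, 0, 0, 0, 0, 0, -1],
  ],
)

```text
time_s: 13.68
eef_pos: [502.1, -303.0, 97.5]
ee_rot: [0.001, 0.992, 0.127, 0.001]
force: [-0.2, -0.1, 0.4]
grip_width: 0.006
```

```bash
python3 st.py; python3 - <<'E'
from h import *
c=shot("wrist","w5");cv2.imwrite("pics/w5v.png",c["pixels"][:,:,::-1])
E
```

```text
t 13.6833 tcp [ 502.1 -303.    97.5] F [-0.2 -0.1  0.4] w 0.006 yaw 14.59 tilt [ 0.0021 -0.0018]
in cradle 31.3 -119.4 F along u,v -0.2 -0.04
```

View pics/w5v.png

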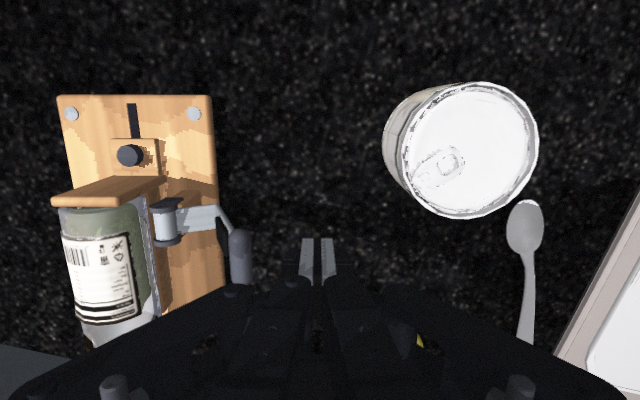

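The view shows the shut fingers at (318,260), with the bar to their left at (240,255). Pushing along the arc.

Call:
play_rows(
  deltas=[
    [-0.05, 0.2, 0, 0, 0, 0, -1],
    [-0.05, 0.2, 0, 0, 0, 0, -1],
    [-0.045, 0.172, 0.137, 0, 0, 0, -1],
    [-0.03, 0.12, 0.087, 0, 0, 0, -1],
    [-0.03, 0.12, 0.087, 0, 0, 0, -1],
    [-0.035, 0.133, 0.062, 0, 0, 0, -1],
    [-0.035, 0.133, 0.062, 0, 0, 0, -1],
    [0, 0, 0, 0, 0, 0, -1],
  ],
)

```text
time_s: 14.4
eef_pos: [490.8, -259.9, 115.3]
ee_rot: [0.002, 0.992, 0.127, 0.001]
force: [-1.9, -4.3, 11.3]
grip_width: -0.001
```

```bash
python3 st.py; python3 - <<'E'
from h import *
c=shot("side","s2");P=cloud(c);y=np.deg2rad(14.55);O=np.array([441.8,-195.4])
M=np.array([[np.cos(y),np.sin(y)],[-np.sin(y),np.cos(y)]])
a=proj(c,(473,-226,110));a,b=int(a[0]),int(a[1]);print(a,b)
cv2.imwrite("pics/s2c.png",cv2.resize(c["pixels"][b-50:b+50,a-70:a+70,::-1],None,fx=5,fy=5,interpolation=cv2.INTER_CUBIC))
E
```

```text
t 14.4 tcp [ 490.8 -259.9  115.3] F [-1.9 -4.3 11.3] w -0.001 yaw 14.6 tilt [ 0.0031 -0.004 ]
in cradle 31.2 -74.7 F along u,v -2.94 -3.69
313 216
```

View pics/s2c.png

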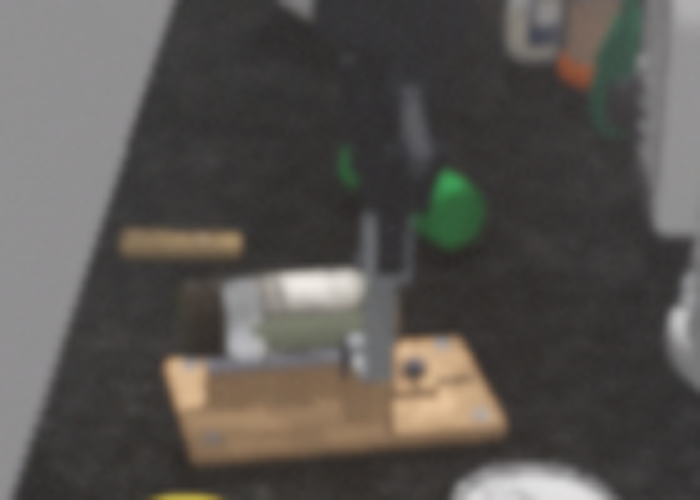

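The finger feels 11 N upward, so the tip has ridden onto the bar rather than pushing its side. I'll back off, go lower, and check where the bar is.

Call:
play_rows(
  deltas=[
    [0, 0, 0.3, 0, 0, 0, -1],
    [0.05, -0.2, 0.3, 0, 0, 0, -1],
    [0.11, -0.45, 0, 0, 0, 0, -1],
    [0.11, -0.45, 0, 0, 0, 0, -1],
    [0, 0, -0.5, 0, 0, 0, -1],
    [0, 0, -0.5, 0, 0, 0, -1],
    [0, 0, 0, 0, 0, 0, -1],
    [0, 0, 0, 0, 0, 0, -1],
  ],
)

```text
time_s: 15.12
eef_pos: [500.5, -302.5, 96.4]
ee_rot: [-0.001, 0.992, 0.127, -0.001]
force: [0.1, 0.5, 0.2]
grip_width: 0.002
```

```bash
python3 st.py; python3 - <<'E'
from h import *
c=shot("wrist","w6");P=cloud(c);y=np.deg2rad(14.55);O=np.array([441.8,-195.4])
M=np.array([[np.cos(y),np.sin(y)],[-np.sin(y),np.cos(y)]]);q=P.copy();q[...,:2]=(P[...,:2]-O)@M.T
k=(q[...,1]<-25)&(q[...,1]>-100)&(q[...,2]>85)&(q[...,2]<135)&(q[...,0]>12)&(q[...,0]<55)&(c["z_map"]>0);print(k.sum(),np.percentile(q[k],[2,50,98],axis=0).round(1))
w=load("w4");a=shot("wrist")["pixels"]
cv2.imwrite("pics/w6c.png",cv2.resize(c["pixels"][150:330,150:400,::-1],None,fx=3,fy=3,interpolation=cv2.INTER_CUBIC))
E
```

```text
t 15.1167 tcp [ 500.5 -302.5   96.4] F [0.1 0.5 0.2] w 0.002 yaw 14.58 tilt [-0.0017  0.0021]
in cradle 29.9 -118.4 F along u,v 0.26 0.45
2400 [[ 21.6 -67.6  86.9]
 [ 34.4 -63.8 120.7]
 [ 45.3 -58.9 123.6]]
```

View pics/w6c.png

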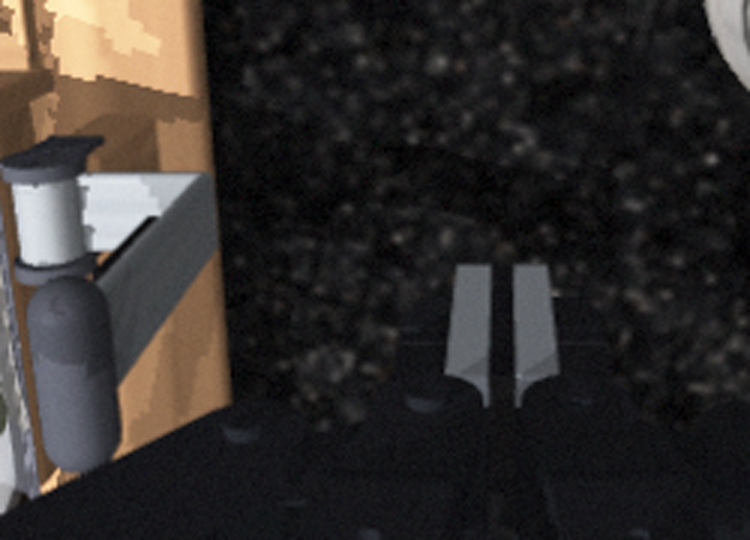

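The strap has in fact moved, with the bar now at y −63.5, z 117.5 (q ≈ 1.59). The finger half-thickness is about 6, so the tip was too shallow on the bar. Continuing with the tip lower.

Call:
play_rows(
  deltas=[
    [-0.11, 0.48, 0.2, 0, 0, 0, -1],
    [-0.11, 0.48, 0.17, 0, 0, 0, -1],
    [-0.033, 0.128, 0.045, 0, 0, 0, -1],
    [-0.033, 0.128, 0.045, 0, 0, 0, -1],
    [-0.037, 0.143, 0.04, 0, 0, 0, -1],
    [-0.037, 0.143, 0.04, 0, 0, 0, -1],
    [0, 0, 0, 0, 0, 0, -1],
    [0, 0, 0, 0, 0, 0, -1],
  ],
)

```text
time_s: 15.88
eef_pos: [487.4, -244.3, 119.9]
ee_rot: [0.001, 0.992, 0.127, 0.001]
force: [0.5, -2.4, 6.7]
grip_width: -0.002
```

```bash
python3 st.py; cat > bar.py <<'E'
from h import *
import sys
c=shot("wrist",sys.argv[1]);P=cloud(c);y=np.deg2rad(14.55);O=np.array([441.8,-195.4])
M=np.array([[np.cos(y),np.sin(y)],[-np.sin(y),np.cos(y)]]);q=P.copy();q[...,:2]=(P[...,:2]-O)@M.T
hsv=cv2.cvtColor(c["pixels"],cv2.COLOR_RGB2HSV)
k=(q[...,1]<60)&(q[...,1]>-100)&(q[...,2]>84)&(q[...,2]<135)&(((q[...,0]>16)&(q[...,0]<23))|((q[...,0]>41)&(q[...,0]<48)))&(c["z_map"]>0)
for lo in (range(-100,60,10)):
    m=k&(q[...,1]>=lo)&(q[...,1]<lo+10)
    if m.sum()>15: print(lo,m.sum(),np.percentile(q[m],[5,50,95],axis=0).round(0).tolist(),np.median(c["pixels"][m],axis=0))
E
python3 bar.py w7
```

```text
t 15.8833 tcp [ 487.4 -244.3  119.9] F [ 0.5 -2.4  6.7] w -0.002 yaw 14.56 tilt [ 0.0028 -0.0023]
in cradle 31.8 -58.7 F along u,v -0.14 -2.43
-70 133 [[42.0, -66.0, 124.0], [43.0, -63.0, 130.0], [43.0, -60.0, 134.0]] [104. 108. 113.]
-60 182 [[42.0, -60.0, 124.0], [43.0, -56.0, 130.0], [43.0, -53.0, 135.0]] [102.5 106.  111. ]
-50 272 [[41.0, -48.0, 124.0], [44.0, -44.0, 127.0], [46.0, -41.0, 129.0]] [81.  82.  91.5]
```

It works: the bar is now near y −44, z 123.5 (q ≈ 1.3), and forces are small. Continuing over the top.

Call:
play_rows(
  deltas=[
    [-0.038, 0.146, 0.02, 0, 0, 0, -1],
    [-0.038, 0.146, 0.01, 0, 0, 0, -1],
    [-0.038, 0.146, 0, 0, 0, 0, -1],
    [-0.038, 0.146, -0.01, 0, 0, 0, -1],
    [-0.037, 0.143, -0.03, 0, 0, 0, -1],
    [-0.037, 0.143, -0.03, 0, 0, 0, -1],
    [0, 0, 0, 0, 0, 0, -1],
    [0, 0, 0, 0, 0, 0, -1],
  ],
)

```text
time_s: 16.6
eef_pos: [477.8, -208.8, 117.2]
ee_rot: [0.0, 0.992, 0.127, 0.0]
force: [-0.4, 0.2, 1.6]
grip_width: -0.004
```

```bash
python3 st.py;python3 bar.py w8
```

```text
t 16.6 tcp [ 477.8 -208.8  117.2] F [-0.4  0.2  1.6] w -0.004 yaw 14.57 tilt [ 0.0008 -0.0004]
in cradle 31.5 -22.0 F along u,v -0.36 0.26
-30 288 [[42.0, -29.0, 122.0], [42.0, -25.0, 129.0], [43.0, -21.0, 135.0]] [115.5 120.  126. ]
-20 193 [[42.0, -20.0, 121.0], [42.0, -17.0, 126.0], [45.0, -10.0, 134.0]] [116. 120. 125.]
-10 225 [[41.0, -10.0, 121.0], [44.0, -7.0, 124.0], [46.0, -3.0, 126.0]] [104. 106. 118.]
```

Call:
play_rows(
  deltas=[
    [-0.036, 0.14, -0.05, 0, 0, 0, -1],
    [-0.036, 0.14, -0.06, 0, 0, 0, -1],
    [-0.03, 0.12, -0.07, 0, 0, 0, -1],
    [0, 0, 0, 0, 0, 0, -1],
    [0, 0, 0.5, 0, 0, 0, -1],
    [0.02, -0.1, 0.5, 0, 0, 0, -1],
    [0, 0, 0, 0, 0, 0, -1],
    [0, 0, 0, 0, 0, 0, -1],
  ],
)

```text
time_s: 17.32
eef_pos: [474.3, -196.6, 149.8]
ee_rot: [0.0, 0.992, 0.127, 0.0]
force: [-0.7, -0.0, -0.2]
grip_width: -0.004
```

```bash
python3 st.py;python3 bar.py w9
```

```text
t 17.3167 tcp [ 474.3 -196.6  149.8] F [-0.7 -0.  -0.2] w -0.004 yaw 14.57 tilt [ 0.0006 -0.0004]
in cradle 31.1 -9.3 F along u,v -0.7 0.17
0 125 [[20.0, 6.0, 111.0], [42.0, 8.0, 114.0], [45.0, 10.0, 116.0]] [85. 86. 96.]
10 105 [[21.0, 10.0, 112.0], [43.0, 12.0, 115.0], [46.0, 14.0, 117.0]] [125. 128. 134.]
```

Bar now at y ≈ 10, z ≈ 111 (q ≈ 0.48). Now above it and press down along the arc.

Call:
play_rows(
  deltas=[
    [-0.07, 0.28, 0, 0, 0, 0, -1],
    [-0.07, 0.28, 0, 0, 0, 0, -1],
    [0, 0, -0.4, 0, 0, 0, -1],
    [0, 0, -0.4, 0, 0, 0, -1],
    [-0.012, 0.05, -0.1, 0, 0, 0, -1],
    [-0.012, 0.05, -0.1, 0, 0, 0, -1],
    [0, 0, 0, 0, 0, 0, -1],
    [0, 0, 0, 0, 0, 0, -1],
  ],
)

```text
time_s: 18.03
eef_pos: [467.1, -167.7, 109.6]
ee_rot: [-0.001, 0.992, 0.127, -0.0]
force: [-0.9, 3.8, 5.8]
grip_width: 0.003
```

```bash
python3 st.py;python3 bar.py w10
```

```text
t 18.0333 tcp [ 467.1 -167.7  109.6] F [-0.9  3.8  5.8] w 0.003 yaw 14.64 tilt [-0.0012  0.0023]
in cradle 31.4 20.4 F along u,v 0.06 3.89
10 558 [[42.0, 13.0, 106.0], [42.0, 17.0, 119.0], [45.0, 20.0, 134.0]] [126.5 129.  141.5]
20 385 [[42.0, 20.0, 107.0], [42.0, 23.0, 124.0], [43.0, 26.0, 134.0]] [139. 144. 150.]
```

Call:
play_rows(
  deltas=[
    [-0.012, 0.05, -0.08, 0, 0, 0, -1],
    [-0.012, 0.05, -0.1, 0, 0, 0, -1],
    [-0.012, 0.05, -0.1, 0, 0, 0, -1],
    [-0.006, 0.025, -0.08, 0, 0, 0, -1],
    [0, 0, 0, 0, 0, 0, -1],
    [0, 0, 0, 0, 0, 0, -1],
  ],
)

```text
time_s: 18.58
eef_pos: [465.8, -162.7, 94.9]
ee_rot: [-0.0, 0.992, 0.127, -0.0]
force: [0.7, -0.7, -0.4]
grip_width: 0.0
```

```bash
python3 st.py
```

```text
t 18.5833 tcp [ 465.8 -162.7   94.9] F [ 0.7 -0.7 -0.4] w 0.0 yaw 14.6 tilt [-0.0006  0.0001]
in cradle 31.4 25.7 F along u,v 0.46 -0.89
```

Call:
play_rows(
  deltas=[
    [-0.012, 0.05, -0.04, 0, 0, 0, -1],
    [-0.006, 0.025, -0.03, 0, 0, 0, -1],
    [0, 0, 0, 0, 0, 0, -1],
    [0, 0, 0, 0, 0, 0, -1],
  ],
)

```text
time_s: 18.92
eef_pos: [465.2, -160.1, 92.2]
ee_rot: [-0.0, 0.992, 0.127, -0.0]
force: [-0.2, -0.2, 0.1]
grip_width: 0.001
```

```bash
python3 st.py; python3 bar.py w11
```

```text
t 18.9167 tcp [ 465.2 -160.1   92.2] F [-0.2 -0.2  0.1] w 0.001 yaw 14.56 tilt [-0.0002  0.0001]
in cradle 31.5 28.3 F along u,v -0.24 -0.19
10 36 [[43.0, 15.0, 131.0], [43.0, 17.0, 133.0], [44.0, 19.0, 135.0]] [29. 29. 33.]
20 1139 [[23.0, 22.0, 90.0], [42.0, 26.0, 117.0], [44.0, 30.0, 131.0]] [106. 108. 116.]
30 633 [[42.0, 30.0, 89.0], [42.0, 32.0, 114.0], [45.0, 35.0, 134.0]] [135. 139. 146.]
```

Call:
play_rows(
  deltas=[
    [-0.003, 0.012, -0.03, 0, 0, 0, -1],
    [0, 0, 0, 0, 0, 0, -1],
    [0, 0, 0, 0, 0, 0, -1],
  ],
)

```text
time_s: 19.22
eef_pos: [465.1, -159.6, 91.1]
ee_rot: [-0.0, 0.992, 0.127, -0.0]
force: [0.2, 0.6, 0.3]
grip_width: 0.002
```

```bash
python3 st.py
```

```text
t 19.2167 tcp [ 465.1 -159.6   91.1] F [0.2 0.6 0.3] w 0.002 yaw 14.57 tilt [-0.0001  0.    ]
in cradle 31.5 28.8 F along u,v 0.32 0.59
```

Call:
play_rows(
  deltas=[
    [0, 0, -0.02, 0, 0, 0, -1],
    [0, 0, 0, 0, 0, 0, -1],
    [0, 0, 0, 0, 0, 0, -1],
  ],
)

```text
time_s: 19.47
eef_pos: [465.1, -159.6, 90.3]
ee_rot: [0.0, 0.992, 0.127, -0.0]
force: [-0.9, -0.1, 0.7]
grip_width: 0.0
```

```bash
python3 st.py
```

```text
t 19.4667 tcp [ 465.1 -159.6   90.3] F [-0.9 -0.1  0.7] w 0.0 yaw 14.57 tilt [-0. -0.]
in cradle 31.6 28.8 F along u,v -0.88 0.08
```

Call:
play_rows(
  deltas=[
    [0, 0, -0.015, 0, 0, 0, -1],
    [0, 0, 0, 0, 0, 0, -1],
    [0, 0, 0, 0, 0, 0, -1],
  ],
)

```text
time_s: 19.72
eef_pos: [465.1, -159.6, 89.8]
ee_rot: [-0.0, 0.992, 0.127, -0.0]
force: [-0.4, 2.5, 2.2]
grip_width: 0.0
```

```bash
python3 st.py
```

```text
t 19.7167 tcp [ 465.1 -159.6   89.8] F [-0.4  2.5  2.2] w 0.0 yaw 14.57 tilt [-0.      0.0002]
in cradle 31.6 28.8 F along u,v 0.21 2.48
```

Call:
play_rows(
  deltas=[
    [0, 0, -0.012, 0, 0, 0, -1],
    [0, 0, 0, 0, 0, 0, -1],
    [0, 0, 0, 0, 0, 0, -1],
  ],
)

```text
time_s: 19.97
eef_pos: [465.2, -159.5, 89.6]
ee_rot: [-0.0, 0.992, 0.127, 0.0]
force: [-1.5, 3.7, 6.5]
grip_width: 0.003
```

```bash
python3 st.py
```

```text
t 19.9667 tcp [ 465.2 -159.5   89.6] F [-1.5  3.7  6.5] w 0.003 yaw 14.57 tilt [0.0001 0.0002]
in cradle 31.6 28.9 F along u,v -0.55 3.96
```

Contact at z 89.6, the closed height, with 6.5 N. One more small step to about 10 N, and hold.

Call:
play_rows(
  deltas=[
    [0, 0, -0.01, 0, 0, 0, -1],
    [0, 0, 0, 0, 0, 0, -1],
    [0, 0, 0, 0, 0, 0, -1],
    [0, 0, 0, 0, 0, 0, -1],
    [0, 0, 0, 0, 0, 0, -1],
    [0, 0, 0, 0, 0, 0, -1],
  ],
)

```text
time_s: 20.47
eef_pos: [465.2, -159.5, 89.4]
ee_rot: [-0.0, 0.992, 0.127, 0.0]
force: [-2.8, 4.9, 10.1]
grip_width: -0.002
```

```bash
python3 st.py
```

```text
t 20.4667 tcp [ 465.2 -159.5   89.4] F [-2.8  4.9 10.1] w -0.002 yaw 14.57 tilt [0.0003 0.0001]
in cradle 31.7 28.9 F along u,v -1.44 5.4
```

The sideways pull weakens the moment, so I'll relieve it and press slightly more.

Call:
play_rows(
  deltas=[
    [0, 0.01, -0.008, 0, 0, 0, -1],
    [0, 0, 0, 0, 0, 0, -1],
    [0, 0, 0, 0, 0, 0, -1],
    [0, 0, 0, 0, 0, 0, -1],
    [0, 0, 0, 0, 0, 0, -1],
  ],
)

```text
time_s: 20.88
eef_pos: [465.2, -159.4, 89.3]
ee_rot: [0.0, 0.992, 0.127, 0.0]
force: [-4.0, 2.1, 11.5]
grip_width: -0.001
```

```bash
python3 st.py
```

```text
t 20.8833 tcp [ 465.2 -159.4   89.3] F [-4.   2.1 11.5] w -0.001 yaw 14.58 tilt [ 0.0004 -0.0005]
in cradle 31.7 29.0 F along u,v -3.32 3.06
```

Call:
play_rows(
  deltas=[
    [0, 0, 0.1, 0, 0, 0, -1],
    [0, 0, 0.5, 0, 0, 0, -1],
    [0, 0, 0.9, 0, 0, 0, -1],
    [0, 0, 0.9, 0, 0, 0, -1],
    [-0.6, -0.3, 0.9, 0, 0, 0, -1],
    [-0.8, -0.3, 0.5, 0, 0, 0, -1],
    [-0.8, -0.3, 0, 0, 0, 0, -1],
    [0, 0, 0, 0, 0, 0, -1],
  ],
)

```text
time_s: 21.55
eef_pos: [375.9, -195.9, 239.0]
ee_rot: [0.001, 0.992, 0.125, 0.0]
force: [0.0, 1.1, -0.9]
grip_width: 0.005
```

Call:
play_rows(
  deltas=[
    [0, 0, 0, 0, 0, 0, -1],
    [0, 0, 0, 0, 0, 0, -1],
  ],
)

```text
time_s: 21.72
eef_pos: [379.2, -194.5, 237.8]
ee_rot: [0.0, 0.992, 0.127, 0.0]
force: [0.3, 0.2, -0.3]
grip_width: -0.0
```

```bash
python3 st.py; python3 - <<'E'
from h import *
c=shot("wrist","w12");P=cloud(c);y=np.deg2rad(14.55);O=np.array([441.8,-195.4])
M=np.array([[np.cos(y),np.sin(y)],[-np.sin(y),np.cos(y)]]);q=P.copy();q[...,:2]=(P[...,:2]-O)@M.T
for a in range(-60,50,10):
    k=(q[...,0]>a)&(q[...,0]<a+10)&(abs(q[...,1])<24)&(q[...,2]>62)&(q[...,2]<100)&(c["z_map"]>0)
    if k.sum()>10: print(a,k.sum(),np.percentile(q[k][:,2],[50,90,98]).round(1),np.percentile(q[k][:,1],[2,98]).round(1))
k=(abs(q[...,1])<12)&(q[...,2]>62)&(q[...,2]<95);print(np.percentile(q[k][:,0],[.5,99.5]))
k=(q[...,1]>25)&(q[...,1]<45)&(q[...,2]>70)&(q[...,2]<110)&(abs(q[...,0]-32)<20);print("bar",np.percentile(q[k],[2,50,98],axis=0).round(1))
a,b=proj(c,(441.8,-195.4,60));a,b=int(a),int(b)
cv2.imwrite("pics/w12c.png",cv2.resize(c["pixels"][max(0,b-120):b+100,a-90:a+120,::-1],None,fx=2.7,fy=2.7,interpolation=cv2.INTER_CUBIC))
E
```

```text
t 21.7167 tcp [ 379.2 -194.5  237.8] F [ 0.3  0.2 -0.3] w -0.0 yaw 14.54 tilt [ 0.0002 -0.0001]
in cradle -60.4 16.6 F along u,v 0.35 0.1
-60 331 [77.8 80.6 81.2] [-18.1  19.6]
-50 462 [78.  80.9 81.6] [-17.8  20.3]
-40 456 [76.6 80.2 81.3] [-17.4  19.5]
-30 472 [78.  80.7 81.3] [-17.8  19.5]
-20 498 [78.6 80.9 81.8] [-17.8  20.3]
-10 504 [78.6 81.1 82.1] [-18.5  20.2]
0 519 [78.7 81.3 82.1] [-18.   19.9]
10 563 [78.8 81.3 82.1] [-18.7  19.3]
20 707 [86.1 87.5 88.1] [-22.9  23. ]
30 760 [86.7 87.6 88.1] [-22.8  23.1]
40 466 [75.3 80.2 81.1] [-17.3  18.3]
[-56.88828834  53.11344382]
bar [[19.6 25.5 85.6]
 [32.2 31.  89. ]
 [45.  36.2 91.1]]
```

View pics/w12c.png

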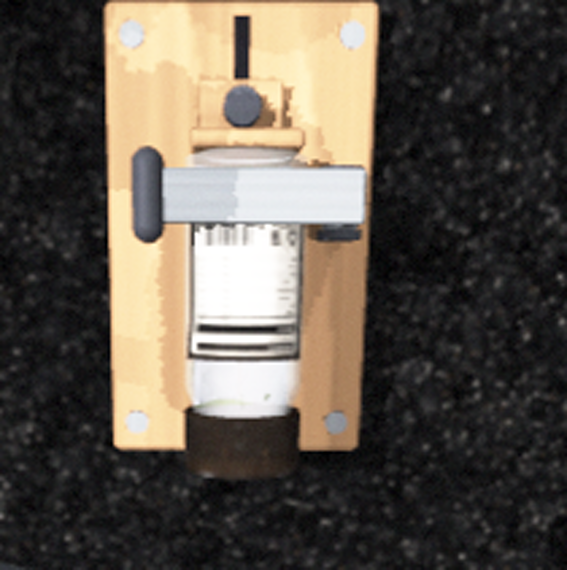

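The picture shows the strap closed across the jar, with the bar at crop (147,195). By the cloud the bar is at y 31, top z ≈ 90, the closed position. The jar is unmoved, its foot at the stop. Handing in.

```bash
python3 -c "
from rig import order
print(order.finish_job())"
```

```text
the job is handed in; nothing more can be done
None
```

I laid the jar in the V, slid it foot-first against the stop, let go, swung the strap over it and handed the job in at about 22 s. The system reported no verdict.

- **Jar on the stop:** I held it there with about 12 N in total along the V. After sliding friction, I estimate 6–12 N on the stop. That is an estimate from the wrist force; the stop contact itself cannot be measured.
- **Strap press:** I held 10–11.5 N on the end bar for about 0.9 s. By calculation that is roughly 10–16 N on the glass.
- **Last camera check:**
  - The jar's axis is within about 1 mm of the V's centre line.
  - The jar's top is at about 81 mm, which is seat height, with the lid at the open end.
  - The lid end sits at cradle x = −57 mm, which puts the foot within about 1 mm of the stop.
  - The bar is at y = 31 mm with its top at about 90 mm, which is the closed position.
  - The gripper was clear and the wrist force near zero.
- **What went less smoothly:** the first push on the strap caught the bar too near the fingertip, and the wrist read 11 N upward. I backed off and pushed again with the tip lower. I found no lasting effect.
- **Not re-measured:** I did not measure the bystanders again at the end. The arm did not touch them as far as the forces and pictures show.

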